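Lift a tacky spool flange with a scraper and tip it onto the palette

ROBOT

A 7-joint arm with a two-finger parallel gripper is mounted at the origin on the work surface. World frame = base frame: x ahead of the robot, y to its left, z up, the work surface at z = 0. Lengths are in m, angles in rad, forces in N, time in s.
With the tool pointing down it reaches from about 0.425 to 0.95 m from the base axis. Payload 4.7 kg.
Tool frame: the origin (TCP) lies midway between the tips of the shut fingers; the grasp point (between the pads) lies r.grip_point_offset behind it (r.grip_point_offset is the distance from the TCP to the grasp point, in m); x points along the fingers, z is the direction in which the jaws open and shut, and the axes are right-handed (so a half turn about x gives the same grasp; the last joint's range is limited). The gripper opens to 87 mm and grips with 3 to 60 N. Pads are 19 mm wide; open, the fingers measure 117 mm over their backs; the gripper's body (75 mm by 190 mm) begins 51 mm behind the grasp point.
Start: joints at [-1.19, 0.469, -0.049, 1.532, 0.024, 1.141, -0.082], TCP at [0.269, 0.619, 0.223] pointing down, gripper open.
Joint ranges: [-2.59, 2.59], [-0.33, 1.99], [-1.39, 1.29], [0.1, 2.45], [-1.04, 4.18], [0.21, 1.99], [-2.66, 2.66]. Speed limits (rad/s): [2.57, 2.57, 3.14, 3.14, 3.14, 3.14, 3.14].

INTERFACE

Orientations are given as a rotation vector (axis times angle).
In Python, from station import r gives the robot as it stands. The module is installed in compiled form; this text tells all that it offers.
- The arm moves only by the shell command python3 -m jog 'ROWS' [FORCE]. ROWS is a JSON object of lists of equal length, an entry for each row: "offset": the shift along the world's x, y, z in mm, a list of three; "dr": the turn, a rotation vector about the world's x, y, z in degrees, a list of three; "gripper": the closure, from 0 (fully open) to 1 (shut). A call has 1 to 8 rows; each row is the pose to reach, as a shift and turn from the pose commanded when the call began; what a row does not reach only later rows make up. A row lasts 1/12 s, in which the tool goes at most 41.7 mm and 7.16 degrees, less where a joint would pass 70% of its speed; a pose out of reach is approached as far as the arm can. A call with a gripper value outside its range is refused whole. The fingers move at their own pace and stop on an object; FORCE is the grip in N (left out, the last holds). Time passes only in rows, so rows that repeat a pose let the fingers close. It gives the time, the measured TCP pose, the force and the opening at its end, in the units of the state.
- r.get_obs(): the state, without advancing time (a new reading comes with each control period).
- r.get_image(name): name is "scene" or "side" or "wrist"; returns a dict with "frame" (480x640x3 uint8, red, green, blue), "z_map" (480x640 float32, m along the optical axis (not along the pixel's ray), 0 where there is no reading), "fx", "fy", "cx", "cy" (pixels), "distortion" ([k1, k2, p1, p2, k3] as OpenCV has them; the pictures are not rectified), "rvec" (rotation vector, rad) and "tvec" (3), from world to camera coordinates, as OpenCV has them. Camera axes: x right, y down, z forward; pixel columns grow to the right and rows downward; lengths in m; the calibration is good to about 2 mm. A picture is of the moment at which its call begins.
- r.job_done(): hands the job in, once; it reports no verdict.
Trained networks look in a picture, given as the dict that the camera call returned (one of the last four; its "shot" number tells which), for a name from the list of things; names that differ only in an ending like _2 or _b are one class to them, and where a whole thing is asked for, a point or a joint stands for the part that bears it (a point fixed in the world has none). Each returns a list of dicts, best first, with "conf" (0 to 1); they miss things now and then, are a little off and sometimes report something else, mostly with a low value. They report only what shows in the picture. A call takes as long as a camera call. They do not tell look-alikes from the thing itself.
- r.recognise(picture, label): "bbox" ([left, top, right, bottom] in pixels, round what is visible of it).
- r.masks_of(picture, label): "pixels" (480x640 bool, what is visible of it) and "bbox" ([left, top, right, bottom] in pixels, round what is visible of it).
The state is a dict: "t": time; "joint_pos": joint angles; "joint_vel": joint speeds; "joint_torque": joint torques, N m; "eef_pos": TCP position; "eef_rot": TCP orientation; "wrist_force": force on the tool from outside, world axes, zero at the start; "torque": the same for the moment, N m; "width": finger opening in m.
Only numpy, scipy, OpenCV 4.12 (cv2) and the standard library are available. Lean on these libraries where they do the work, as an engineer would, in place of code of your own. Each camera call takes 0.05 s, during which the arm holds its last target.

TASK

The round white spool flange lying against the folded soldering mat has a fresh, still tacky coat, so keep the gripper off it: take the wide scraper, slide its blade under the flange (the mat's edge keeps it from running away), and lift it clear of the bench on the blade. Carry it to the round ceramic palette and tip it in gently from low down, so that it lies flat inside the rim with the coated face still up. Then lay the scraper down flat, blade underneath, on the middle of the folded mat, and leave the other things on the bench undisturbed.

Things in the scene. Friction and masses are not known exactly. Their poses are not given: they have to be found in the camera images.
- flange_center (a point): centre (4.5 mm above the underside) of a loose white plastic disc, 90 mm across, 9 mm thick, 65 g, grey dot on top; z = its axis, up. The lowest 5 mm of its edge are bevelled (radius 36 mm at the bench, 45 mm from 5 mm up), so a blade wedges under. It lies on the bench, rim 1 to 6 mm from the mat's +x edge, up to 25 mm off that edge's middle; pushed against the fixed mat it stops and climbs onto the blade.
- mat: dark grey hard silicone soldering mat folded flat, fixed to the bench: a slab 220 mm (its x) by 170 mm (its y; the fold bulges 7 mm more at the +y side) by 14 mm high. Origin at the centre of its underside, on the bench, z up. Its +x edge (110 mm from the origin) is the one the flange lies beside, so the blade is pushed along the mat's -x direction.
- scraper_grip (a point): centre of the loose scraper's handle: black plastic bar 70 mm long (x), 24 wide (y), 30 high, above the rear of the blade on two 18 mm wide posts. x points to the blade's free front edge, z up. It lies 43 mm above the blade's underside (on the bench), 50 mm behind the blade's centre, 130 mm behind the front edge. The front 100 mm of the blade are clear of posts. 200 g.
- scraper_mid (a point): centre of the scraper's blade, a flat plate of polished, slippery steel 160 mm long (x), 80 wide (y), 2 thick, lying flat on the bench; the point is 80 mm behind the front edge and 1 mm above the underside, axes as scraper_grip. Plastic slides off the blade at 10 to 15 degrees of slope.
- palette: loose white glazed ceramic palette, a round flat dish 180 mm in diameter, 450 g. Origin at the centre of its underside, z up. The flat inner floor is 6 mm above the bench and 162 mm in diameter; the rim around it is 12 mm high above the bench. Plastic does not slide freely on it (friction about 0.6): a flange tipped off a blade stays where its leading edge lands and is left there as the blade is drawn back.
- caliper: bystander: blue plastic caliper 190 mm long, lying flat; origin at the middle of its beam's underside
- spool_holder: bystander: black nylon spool holder, base 90 x 130 mm, 95 mm high; origin at the centre of its underside
- tweezers0: bystander: stainless steel tweezers 140 mm long, lying on their side, 9 mm high; origin under their middle
- tweezers1: bystander: stainless steel tweezers like the others
- brush_pot: bystander: round blue ceramic pot 66 mm in diameter, 75 mm high, with brushes reaching 190 mm; origin at the centre of its underside
Not all that is in view belongs to the job. There is more than one size of the part that bears scraper_grip; the job needs the largest.

How it is judged:
On the way, in this order (a step that is already met when the one before it is completed fails the run):
1. the flange rides face up on the scraper's blade, clear of the bench (more than 30 mm up) (height (world z) of flange_center above 0.03 m and contact force between scraper and flange above 0.2 N and angle between flange_center's own z axis and vertical below 0.35 rad and contact force between palette and flange below 0.01 N), for 0.2 s.
2. the flange lies flat, face up, inside the palette's rim, and the scraper is off it (horizontal distance between flange_center and palette below 0.04 m and z of flange_center in the frame of palette between 0.006 and 0.014 m and angle between flange_center's own z axis and vertical below 0.08 rad and contact force between scraper and flange below 0.01 N and linear speed of flange below 0.02 m/s), for 0.2 s.
At the end, for the whole second after the job is handed in: The flange rests flat in the standing palette (tilt under 0.08 rad), face up, centre within 40 mm of the palette's centre; the scraper rests flat on the folded mat, blade down (tilt under 0.08 rad), blade centre within 60 mm of the mat's centre (all of step 2 and height (world z) of palette below 0.006 m and horizontal distance between scraper_mid and mat below 0.06 m and z of scraper_mid in the frame of mat between 0.012 and 0.019 m and angle between scraper_mid's own z axis and vertical below 0.08 rad and linear speed of scraper below 0.02 m/s); the robot touches nothing.
It fails at once if the gripper touches the tacky flange (contact force between any of the fingers, the arm and flange above 0.5 N).
It fails at once if the flange is dropped or flung (faster than 1 m/s) (linear speed of flange above 1 m/s).
It fails at once if a bystander is moved by more than 30 mm (distance of any of caliper, spool_holder, tweezers0, tweezers1, brush_pot from where it was at the start of the episode above 0.03 m).
It also fails if it takes over 64 s, if anything falls off the work surface, if the arm or the gripper's body presses on something with over 40 N, if the wrist force passes 120 N, or if a joint passes its speed limit or range.

## Working session

There is one attempt and no reset: what is moved stays moved. The work goes in short steps, Python scripts to look and compute and a shell command to move; the robot and the scene stay as the last step left them, time stands still between calls to the robot, and variables do not carry over. Pictures are saved under pics/ and viewed, and the job is handed in when it is done.

```bash
mkdir -p pics; ls; python3 - <<'E'
from station import r
import cv2,numpy as np,pickle
d={}
for n in ["scene","side","wrist"]:
    p=r.get_image(n); cv2.imwrite(f"pics/{n}0.png",p["frame"][:,:,::-1]); d[n]=p
    print(n,p["fx"],p["fy"],p["cx"],p["cy"],p["distortion"],p["rvec"],p["tvec"])
pickle.dump(d,open("d0.pkl","wb"))
print(r.get_obs(), r.grip_point_offset)
E
```

```text
pics
scene 466.1339321626155 466.1339321626155 329.61803934223957 236.52980314546807 [-0.04971625  0.          0.          0.          0.        ] [ 1.90550355  1.3363962  -0.64251453] [-0.16841542 -0.20805788  1.32705646]
side 455.2649743999797 455.2649743999797 315.9271080210765 243.51097307119824 [0.00238831 0.         0.         0.         0.        ] [ 2.26571768 -0.05875676  0.01040418] [-0.46338949  0.07551009  0.94558821]
wrist 428.61400716385623 428.61400716385623 322.72118448727144 238.01422286266072 [-0.05406292  0.          0.          0.          0.        ] [-2.41460603 -1.583982   -0.22823009] [-0.67258485 -0.03523144  0.39203901]
{'t': 0.15, 'joint_pos': array([-1.18988551,  0.4692424 , -0.04861954,  1.53337628,  0.02413025,
        1.14098204, -0.08228474]), 'joint_vel': array([ 9.12829831e-04, -1.39044264e-03, -6.62111942e-04, -3.88789952e-03,
       -5.19713880e-05,  3.76644896e-04, -6.35043418e-04]), 'joint_torque': array([ 2.74840968e-04, -5.08431494e+01, -8.11110763e-02, -2.36420202e+01,
       -6.14022184e-02,  3.55794677e-02,  1.26293494e-04]), 'eef_pos': array([0.26874861, 0.61872141, 0.22176819]), 'eef_rot': array([-0.90314193,  1.37680819,  0.90178007]), 'wrist_force': array([ 0.27341825, -0.36249624, -0.04359405]), 'torque': array([ 0.01972678, -0.06147991, -0.07103595]), 'width': 0.08680182464998241} 0.0187
```

View pics/scene0.png

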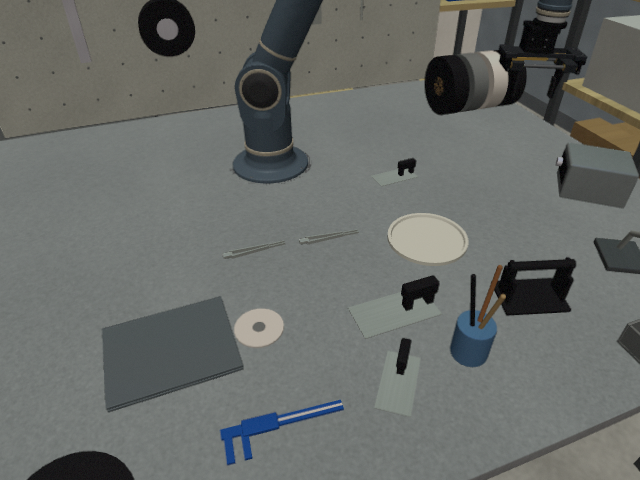

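View pics/side0.png

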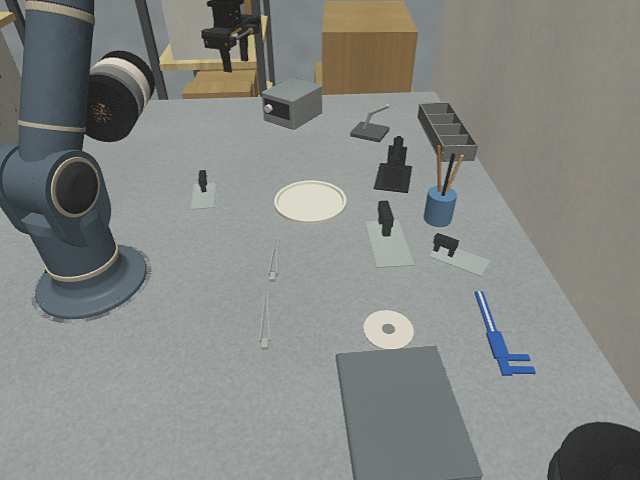

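View pics/wrist0.png

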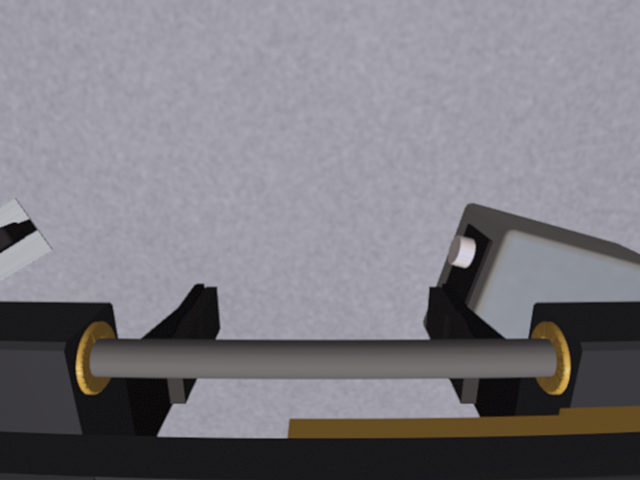

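Scene view: scrapers at (395,310), (400,380) and (400,175); flange (259,327); mat (170,348); palette (428,238). The scraper at (395,310) looks the largest, so I'll measure all three.

```bash
cat > h.py <<'E'
import numpy as np,cv2
def cam(p):
    K=np.array([[p["fx"],0,p["cx"]],[0,p["fy"],p["cy"]],[0,0,1]]);R=cv2.Rodrigues(np.array(p["rvec"],float))[0]
    return K,np.array(p["distortion"],float),R,np.array(p["tvec"],float)
def rays(p,uv):
    K,D,R,t=cam(p);n=cv2.undistortPoints(np.array(uv,float).reshape(-1,1,2),K,D).reshape(-1,2)
    return np.c_[n,np.ones(len(n))]@R, -R.T@t
def onz(p,uv,z):
    d,o=rays(p,uv); return o+d*((z-o[2])/d[:,2])[:,None]
def cloud(p,mask):
    v,u=np.nonzero(mask&(p["z_map"]>0));d,o=rays(p,np.c_[u,v]); return o+d*p["z_map"][v,u][:,None]
def proj(p,X):
    K,D,R,t=cam(p);return cv2.projectPoints(np.array(X,float).reshape(-1,1,3),np.array(p["rvec"],float),t,K,D)[0].reshape(-1,2)
E
python3 - <<'E'
from station import r
from h import *
np.set_printoptions(precision=4,suppress=True)
for n in ["scene","side"]:
    p=r.get_image(n)
    c=p["frame"]
    for l in ["scraper_grip","flange_center","mat","palette","caliper","spool_holder","tweezers0","brush_pot"]:
        for m in r.masks_of(p,l):
            if m["conf"]<.3: continue
            X=cloud(p,m["pixels"]); 
            print(n,l,round(m["conf"],2),np.round(m["bbox"]),"mean",X.mean(0),"zr",np.percentile(X[:,2],[2,50,98]))
            if l=="caliper" or l=="spool_holder" or l=="brush_pot" : continue
            h={"scraper_grip":.002,"flange_center":.009,"mat":.014,"palette":.012}.get(l,.005)
            cs,_=cv2.findContours(m["pixels"].astype(np.uint8),cv2.RETR_EXTERNAL,cv2.CHAIN_APPROX_NONE)
            cc=max(cs,key=len).reshape(-1,2)
            W=onz(p,cc,h)[:,:2]
            rc=cv2.minAreaRect((W*1000).astype(np.float32)); print("   rect",np.round(rc[0],1),np.round(rc[1],1),round(rc[2],1))
            if l in("flange_center","palette"): print("   circ",cv2.minEnclosingCircle((W*1000).astype(np.float32)))
            if l=="scraper_grip": 
                B=X[(X[:,2]<.008)]; T=X[X[:,2]>.035]
                print("   blade",cv2.minAreaRect((B[:,:2]*1000).astype(np.float32)),"handle",T.mean(0),T[:,2].max() if len(T) else 0,cv2.minAreaRect((T[:,:2]*1000).astype(np.float32)) if len(T)>3 else 0)
f=r.get_image("scene")["frame"];cv2.imwrite("pics/crop1.png",cv2.resize(f[140:440,320:500],None,fx=3,fy=2*1,interpolation=2)[:,:,::-1])
E
```

```text
scene scraper_grip 0.82 [373. 156. 417. 185.] mean [0.187  0.3071 0.0119] zr [0.0002 0.0037 0.0439]
   rect [172.4 324.8] [ 86.3 184.1] 24.1
   blade ((176.53607177734375, 320.372314453125), (81.12141418457031, 172.43687438964844), 22.297203063964844) handle [0.1847 0.334  0.0411] 0.046842433728756516 ((183.20480346679688, 335.082275390625), (20.04953384399414, 50.04615783691406), 9.514516830444336)
scene scraper_grip 0.58 [349. 275. 441. 341.] mean [0.6332 0.0864 0.0134] zr [0.0001 0.003  0.0591]
   rect [619.3 103. ] [101.3 203.3] 2.0
   blade ((626.5399169921875, 100.41311645507812), (99.05118560791016, 205.13926696777344), 8.065629959106445) handle [0.6324 0.1283 0.0522] 0.06093613341562054 ((628.2054443359375, 131.33778381347656), (25.839134216308594, 69.67161560058594), 0.8266274929046631)
scene scraper_grip 0.58 [374. 337. 420. 418.] mean [0.773  0.0187 0.0074] zr [-0.0005  0.0023  0.043 ]
   rect [758.3  29.5] [ 58.6 151.9] 54.4
   blade ((760.8038940429688, 27.658248901367188), (58.68721008300781, 145.46099853515625), 54.49459457397461) handle [0.7454 0.0386 0.0415] 0.045305
[... 2874 characters left out ...]
243.66590881347656), 96.18692016601562)
side caliper 0.92 [474. 288. 540. 376.] mean [ 0.7786 -0.2059  0.0073] zr [0.0012 0.0071 0.0124]
side spool_holder 0.71 [375. 136. 411. 196.] mean [0.6845 0.332  0.0417] zr [0.0047 0.0366 0.0969]
side tweezers0 0.7 [261. 315. 268. 354.] mean [ 0.3634 -0.1846  0.009 ] zr [0.0011 0.0098 0.0124]
   rect [ 362.7 -182.1] [18. 35.] 1.9
side tweezers0 0.62 [271. 248. 277. 280.] mean [0.3728 0.0007 0.0089] zr [0.001  0.0098 0.0126]
   rect [371.3 -13.9] [10.4 21.6] 1.4
side brush_pot 0.79 [422. 144. 464. 224.] mean [0.7569 0.1493 0.0698] zr [0.0056 0.0707 0.1718]
side brush_pot 0.45 [334. 344. 483. 480.] mean [ 0.5796 -0.3409  0.0157] zr [0.0129 0.0158 0.0181]
```

View pics/crop1.png

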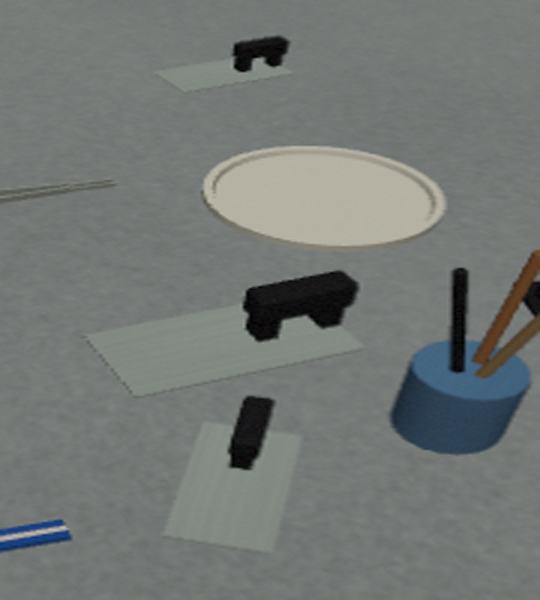

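```bash
cat > fit.py <<'E'
from h import *
from scipy.optimize import minimize
def box(cx,cy,z0,z1,lx,ly):
    return np.array([[cx+sx*lx/2,cy+sy*ly/2,z] for sx in(-1,1) for sy in(-1,1) for z in(z0,z1)])
def disc(rad,z0,z1):
    a=np.linspace(0,2*np.pi,60,endpoint=False); return np.vstack([np.c_[rad*np.cos(a),rad*np.sin(a),0*a+z] for z in(z0,z1)])
M={"scraper":[box(0,0,0,.002,.16,.08),box(-.05,0,.028,.058,.07,.024),box(-.05-.026,0,0,.03,.018,.018),box(-.05+.026,0,0,.03,.018,.018)],
 "mat":[box(0,.0035,0,.014,.22,.177)],"flange":[np.vstack([disc(.036,0,0),disc(.045,.005,.009)])],"palette":[disc(.09,0.0,.012)]}
def render(p,parts,x,y,th,z=0,s=4):
    im=np.zeros((480*s,640*s),np.uint8);c,sn=np.cos(th),np.sin(th);R=np.array([[c,-sn,0],[sn,c,0],[0,0,1]])
    for P in parts:
        h=cv2.convexHull((((proj(p,P@R.T+[x,y,z])+.5)*s)).astype(np.float32)); cv2.fillConvexPoly(im,np.round(h).astype(np.int32),255)
    return cv2.resize(im,(640,480),interpolation=cv2.INTER_AREA)/255.
def fit(views,parts,x0,usey=True,z=0):
    def cost(q):
        t=0
        for p,m in views:
            a=render(p,parts,q[0]/1e3,q[1]/1e3,np.radians(q[2]) if usey else 0,z); t+=np.abs(a-m).sum()/m.sum()
        return t
    sx=np.vstack([x0]+[np.array(x0)+d for d in np.diag([8,8,4.])])
    o=minimize(cost,x0,method="Nelder-Mead",options=dict(initial_simplex=sx,xatol=.05,fatol=1e-4)); return o.x,o.fun
E
cat > est.py <<'E'
from station import r
from fit import *
np.set_printoptions(precision=2,suppress=True)
P={n:r.get_image(n) for n in("scene","side")}
def best(p,l,xy,z=.01):
    c=proj(p,[[xy[0]/1e3,xy[1]/1e3,z]])[0]; bst=None
    for m in r.masks_of(p,l):
        b=m["bbox"]; 
        if b[0]-8<c[0]<b[2]+8 and b[1]-8<c[1]<b[3]+8: return m["pixels"].astype(float)
def est(key,l,x0,usey=True):
    V={n:(P[n],best(P[n],l,x0)) for n in P}; V={n:v for n,v in V.items() if v[1] is not None}
    for s in [list(V)]+[[n] for n in V]: print(key,s,*fit([V[n] for n in s],M[key],x0,usey))
E
python3 - <<'E'
from est import *
est("scraper","scraper_grip",[627,77,-90]);est("mat","mat",[583,-328,92.5]);est("flange","flange_center",[586,-171.5,0],False);est("palette","palette",[461,243,0],False)
for n in P:
    X=cloud(P[n],best(P[n],"brush_pot",[768,153],.04)>0); X=X[X[:,2]>.078]; print(n,X.min(0)*1e3,X.max(0)*1e3,[(z,X[X[:,2]>z][:,0].min()) for z in(.08,.1,.12,.15)])
o=r.get_obs();print(cv2.Rodrigues(o["eef_rot"])[0])
E
```

```text
scraper ['scene', 'side'] [627.89  83.17 -88.83] 0.1111475246405864
scraper ['scene'] [627.31  81.45 -88.86] 0.04667653617675167
scraper ['side'] [628.76  85.14 -88.6 ] 0.0535468964655926
mat ['scene', 'side'] [ 582.3  -328.39   92.47] 0.04546128185391013
mat ['scene'] [ 580.32 -328.42   92.24] 0.024843797506157245
mat ['side'] [ 582.55 -328.44   92.59] 0.014757664761331342
flange ['scene', 'side'] [ 585.33 -169.53    2.3 ] 0.11933886482573863
flange ['scene'] [ 584.34 -170.95    2.02] 0.04013644699213891
flange ['side'] [ 585.9  -168.44    0.82] 0.0469012491581208
palette ['scene', 'side'] [456.69 249.73  -0.31] 0.08034622715280786
palette ['scene'] [455.43 248.65   0.64] 0.022181867553715078
palette ['side'] [458.55 251.65  -0.28] 0.0336761063439846
scene [738.48 126.59  78.04] [793.4  194.45 193.85] [(0.08, np.float64(0.7384770005172236)), (0.1, np.float64(0.7384770005172236)), (0.12, np.float64(0.7384770005172236)), (0.15, np.float64(0.7384770005172236))]
side [732.82 125.09  78.  ] [790.77 192.52 194.95] [(0.08, np.float64(0.7385477379087744)), (0.1, np.float64(0.7385477379087744)), (0.12, np.float64(0.7385477379087744)), (0.15, np.float64(0.7385477379087744))]
[[-0.   -0.92  0.4 ]
 [ 0.    0.4   0.92]
 [-1.    0.    0.  ]]
```

The three candidates measure as follows, with scene pixels:

| Scraper | Handle | Blade |
|---|---|---|
| (395,310) | 70 mm | 160x80 mm |
| (400,380) | 49 mm | smaller |
| (400,175) | 50 mm | smaller |

The one at (395,310) matches the specified size, and the crop shows it is the biggest. I'm moving above its handle.

```bash
python3 -m jog '{"offset":[[358,-488,0],[358,-488,0],[358,-488,0],[358,-488,0],[358,-488,0],[358,-488,0],[358,-488,0],[358,-488,0]],"dr":[[0,0,-7],[0,0,-14],[0,0,-21],[0,0,-28],[0,0,-35],[0,0,-42],[0,0,-49],[0,0,-56]],"gripper":[0,0,0,0,0,0,0,0]}' 60
```

```text
t: 2.37
eef_pos: [0.4669, 0.3487, 0.223]
eef_rot: [-0.139, 1.566, 0.14]
wrist_force: [0.9, -0.4, 1.0]
width: 0.087
```

```bash
python3 -m jog '{"offset":[[160,-218,0],[160,-218,0],[160,-218,0],[160,-218,0],[160,-218,0],[160,-218,0],[160,-218,0],[160,-218,0]],"dr":[[0,0,-7],[0,0,-9],[0,0,-9],[0,0,-9],[0,0,-9],[0,0,-9],[0,0,-9],[0,0,-9]],"gripper":[0,0,0,0,0,0,0,0]}'
python3 - <<'E'
from station import r
import cv2,numpy as np
o=r.get_obs();print(o["eef_pos"],cv2.Rodrigues(o["eef_rot"])[0])
p=r.get_image("wrist");cv2.imwrite("pics/w1.png",p["frame"][:,:,::-1])
for m in r.masks_of(p,"scraper_grip"):
    from h import *
    X=cloud(p,m["pixels"]);T=X[X[:,2]>.045]; print(m["conf"],m["bbox"],cv2.minAreaRect((T[:,:2]*1e3).astype(np.float32)),T[:,2].max())
E
```

```text
t: 3.03
eef_pos: [0.629, 0.125, 0.2229]
eef_rot: [-0.016, 1.568, 0.01]
wrist_force: [-0.4, -0.2, 0.1]
width: 0.087
[0.62902609 0.12495018 0.22288376] [[ 0.00265979 -0.01670003  0.99985701]
 [-0.0038241   0.99985306  0.01671014]
 [-0.99998915 -0.00386799  0.00259554]]
0.96 [402.2, 253.9, 524.9, 339.2] ((676.0794677734375, 132.11111450195312), (18.61290168762207, 8.264047622680664), 45.793609619140625) 0.2660835624946345
0.63 [277.5, 156.0, 363.8, 323.7] ((626.18212890625, 130.80873107910156), (23.62772560119629, 70.35173034667969), 1.3089995384216309) 0.060515802372381466
```

View pics/w1.png

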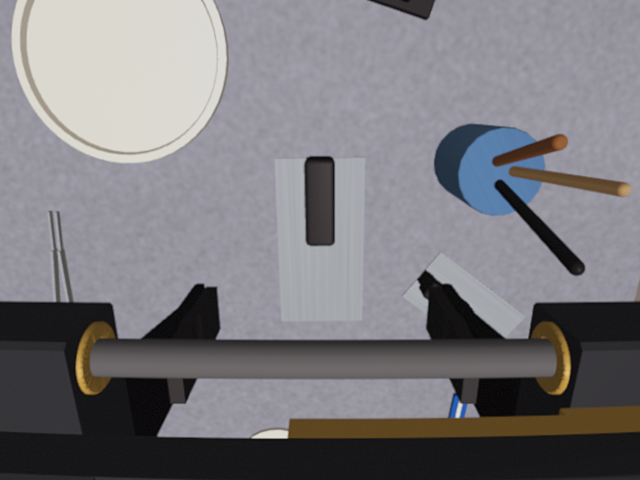

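Wrist view confirms it: handle centre at px (320,200), world (626,131), angle 1.3°. Descending.

```bash
python3 -m jog '{"offset":[[-3,6,-40],[-3,6,-80],[-3,6,-120],[-3,6,-150],[-3,6,-175],[-3,6,-190],[-3,6,-197],[-3,6,-197]],"dr":[[0,0,0.3],[0,0,0.3],[0,0,0.3],[0,0,0.3],[0,0,0.3],[0,0,0.3],[0,0,0.3],[0,0,0.3]],"gripper":[0,0,0,0,0,0,0,0]}'
python3 -m jog '{"offset":[[0,0,0],[0,0,0],[0,0,0],[0,0,0],[0,0,0],[0,0,0],[0,0,0],[0,0,0]],"dr":[[0,0,0],[0,0,0],[0,0,0],[0,0,0],[0,0,0],[0,0,0],[0,0,0],[0,0,0]],"gripper":[1,1,1,1,1,1,1,1]}' 60
```

```text
t: 3.8
eef_pos: [0.6212, 0.1402, 0.0239]
eef_rot: [-0.027, 1.574, 0.027]
wrist_force: [0.4, 0.1, -0.5]
width: 0.0869
t: 4.47
eef_pos: [0.6231, 0.1384, 0.0257]
eef_rot: [-0.025, 1.57, 0.025]
wrist_force: [-1.4, 0.6, -1.0]
width: 0.0419
```

```bash
python3 -m jog '{"offset":[[0,0,0],[0,0,0],[0,0,0],[0,0,0],[0,0,0],[0,0,0],[0,0,0],[0,0,0]],"dr":[[0,0,0],[0,0,0],[0,0,0],[0,0,0],[0,0,0],[0,0,0],[0,0,0],[0,0,0]],"gripper":[1,1,1,1,1,1,1,1]}' 60
python3 - <<'E'
from est import *
est("scraper","scraper_grip",[627,82,-88.8])
E
```

```text
t: 5.13
eef_pos: [0.6231, 0.1384, 0.0256]
eef_rot: [-0.025, 1.57, 0.025]
wrist_force: [0.1, -0.1, 0.1]
width: 0.0234
scraper ['scene', 'side'] [625.67  82.21 -88.26] 0.3054195650268306
scraper ['scene'] [624.95  81.66 -87.33] 0.18782673848198256
scraper ['side'] [625.86  83.3  -87.47] 0.10191119878407656
```

```bash
python3 -m jog '{"offset":[[0,0,10],[0,0,25],[-10,-25,25],[-25,-60,25],[-40,-95,25],[-46,-105,25],[-46,-105,25],[-46,-105,25]],"dr":[[0,0,0],[0,0,0],[0,0,0],[0,0,0.7],[0,0,0.7],[0,0,0.7],[0,0,0.7],[0,0,0.7]],"gripper":[1,1,1,1,1,1,1,1]}' 60
python3 - <<'E'
from est import *
o=r.get_obs();print(o["eef_pos"],o["wrist_force"],o["torque"],cv2.Rodrigues(o["eef_rot"])[0])
for n in P:
    p=P[n];c=proj(p,[[.58,-.03,.03]])[0]
    for m in r.masks_of(p,"scraper_grip"):
        X=cloud(p,m["pixels"]);T=X[X[:,1]<-.012]; T=T[(abs(T[:,0]-.58)<.037)&(T[:,2]>.008)]
        if len(T)>100:
            A=np.c_[T[:,:2],np.ones(len(T))];k=np.linalg.lstsq(A,T[:,2],rcond=None)[0];print(n,m["conf"],len(T),"plane slopes deg",np.degrees(k[:2]),"z at y=-.05",k@[.58,-.05,1],T.min(0)*1e3,T.max(0)*1e3)
    cv2.imwrite(f"pics/{n}2.png",p["frame"][:,:,::-1])
E
```

```text
t: 6.0
eef_pos: [0.5769, 0.0327, 0.0511]
eef_rot: [-0.032, 1.57, 0.033]
wrist_force: [0.3, -0.2, -1.9]
width: 0.0234
[0.58 0.04 0.05] [ 0.37 -0.07 -2.08] [-0.03  0.05 -0.  ] [[ 0.   -0.05  1.  ]
 [ 0.    1.    0.05]
 [-1.    0.    0.  ]]
scene 0.62 1431 plane slopes deg [-0.03  0.17] z at y=-.05 0.0281038184621313 [ 543.03 -104.84   24.32] [616.97 -12.01  31.56]
scene 0.49 4262 plane slopes deg [-0.01 -0.06] z at y=-.05 0.014716410361700879 [ 543.03 -438.99   10.75] [ 617.   -216.98   19.34]
side 0.55 1211 plane slopes deg [-0.25  0.19] z at y=-.05 0.028941185392281174 [ 543.15 -104.59   24.84] [616.92 -12.05  32.29]
```

View pics/side2.png

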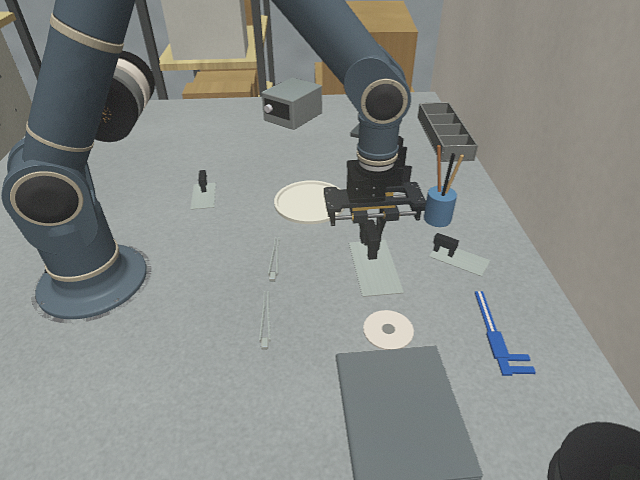

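```bash
python3 -m jog '{"offset":[[0,0,-8],[0,0,-16],[0,0,-20],[0,0,-22],[0,0,-22]],"dr":[[1,0,0],[1,0,0],[1,0,0],[1,0,0],[1,0,0]],"gripper":[1,1,1,1,1]}' 60
python3 -m jog '{"offset":[[0,0,-0.5],[0,0,-1],[0,0,-1]],"dr":[[0,0,0],[0,0,0],[0,0,0]],"gripper":[1,1,1]}' 60
```

```text
t: 6.62
eef_pos: [0.5766, 0.0333, 0.0277]
eef_rot: [-0.021, 1.572, 0.048]
wrist_force: [-0.3, -0.4, -1.8]
width: 0.0234
t: 6.87
eef_pos: [0.5772, 0.0333, 0.0277]
eef_rot: [-0.021, 1.57, 0.048]
wrist_force: [-0.4, -0.2, -1.5]
width: 0.0235
```

```bash
python3 -m jog '{"offset":[[0,0,-0.5],[0,0,-0.8],[0,0,-0.8]],"dr":[[0,0,0],[0,0,0],[0,0,0]],"gripper":[1,1,1]}' 60
python3 -m jog '{"offset":[[0,0,-0.4],[0,0,-0.8],[0,0,-0.8]],"dr":[[0,0,0],[0,0,0],[0,0,0]],"gripper":[1,1,1]}' 60
```

```text
t: 7.12
eef_pos: [0.5773, 0.0335, 0.0271]
eef_rot: [-0.021, 1.569, 0.049]
wrist_force: [-0.7, 1.6, 0.9]
width: 0.0238
t: 7.37
eef_pos: [0.5775, 0.0336, 0.0263]
eef_rot: [-0.021, 1.569, 0.049]
wrist_force: [-0.6, 0.8, 2.3]
width: 0.0236
```

```bash
python3 -m jog '{"offset":[[0.4,-10,0],[0.9,-20,0],[1.2,-27,0],[1.5,-34,0],[1.8,-41,0],[2.1,-48,0],[2.4,-55,0],[2.4,-55,0]],"dr":[[0,0,0],[0,0,0],[0,0,0],[0,0,0],[0,0,0],[0,0,0],[0,0,0],[0,0,0]],"gripper":[1,1,1,1,1,1,1,1]}' 60
python3 - <<'E'
from est import *
o=r.get_obs();print(o["eef_pos"]*1e3,o["wrist_force"],o["torque"])
est("flange","flange_center",[586,-174,0],False)
p=P["side"];cv2.imwrite("pics/s3.png",cv2.resize(p["frame"][230:370,320:460],None,fx=4,fy=4,interpolation=2)[:,:,::-1])
E
```

```text
t: 8.03
eef_pos: [0.5796, -0.0242, 0.0261]
eef_rot: [-0.02, 1.569, 0.045]
wrist_force: [0.7, -1.2, 1.8]
width: 0.0237
[579.42 -23.05  25.91] [-0.27 -0.5   2.14] [-0.87  0.04  0.04]
flange ['scene', 'side'] [ 584.73 -171.23    1.64] 0.1719018194508357
flange ['scene'] [ 582.75 -174.1     1.84] 0.07061509535320977
flange ['side'] [ 585.37 -169.      1.49] 0.035878441152021906
```

View pics/s3.png

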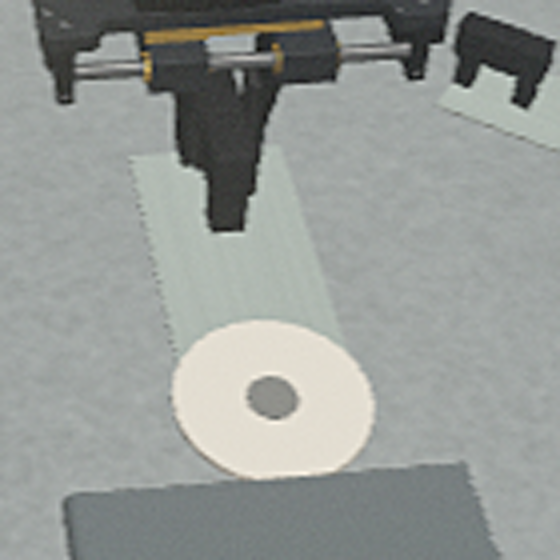

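The flange (crop px (273,397)) sits centred ahead of the blade, touching the mat. I keep pushing.

```bash
python3 -m jog '{"offset":[[0.3,-7,0],[0.6,-14,0],[0.9,-21,0],[1.2,-28,0],[1.5,-34,0],[1.7,-40,0],[1.9,-45,0],[1.9,-45,0]],"dr":[[0,0,0],[0,0,0],[0,0,0],[0,0,0],[0,0,0],[0,0,0],[0,0,0],[0,0,0]],"gripper":[1,1,1,1,1,1,1,1]}' 60
python3 - <<'E'
from est import *
o=r.get_obs();print(o["eef_pos"]*1e3,o["wrist_force"],o["torque"])
for n in P:
    m=best(P[n],"flange_center",[586,-174]);X=cloud(P[n],m>0);k=np.linalg.lstsq(np.c_[X[:,:2],np.ones(len(X))],X[:,2],rcond=None)[0];print(n,X.mean(0)*1e3,np.degrees(k[:2]))
p=P["side"];cv2.imwrite("pics/s4.png",cv2.resize(p["frame"][230:370,320:460],None,fx=4,fy=4,interpolation=2)[:,:,::-1])
E
```

```text
t: 8.9
eef_pos: [0.5813, -0.0687, 0.026]
eef_rot: [-0.02, 1.57, 0.046]
wrist_force: [-0.3, -1.1, 1.2]
width: 0.0236
[581.19 -67.91  25.85] [-0.05 -0.79  1.54] [-0.82  0.02 -0.04]
scene [ 587.44 -174.34   11.51] [-0.59  0.22]
side [ 584.68 -175.09   12.63] [ 0.03 -0.7 ]
```

View pics/s4.png

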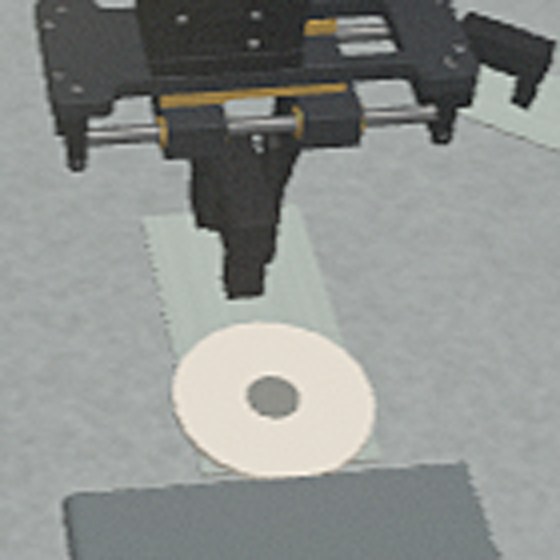

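```bash
python3 -m jog '{"offset":[[0.1,-3,0],[0.2,-6,0],[0.3,-9,0],[0.3,-9,0]],"dr":[[0,0,0],[0,0,0],[0,0,0],[0,0,0]],"gripper":[1,1,1,1]}' 60
python3 -m jog '{"offset":[[0,0,1],[0,0,3],[0,1,5],[0,2,8],[0,3,12],[0,4,17],[0,5,22],[0,5,22]],"dr":[[-1,0,0],[-2,0,0],[-3,0,0],[-4,0,0],[-5,0,0],[-5,0,0],[-5,0,0],[-5,0,0]],"gripper":[1,1,1,1,1,1,1,1]}' 60
python3 - <<'E'
from est import *
o=r.get_obs();print(o["eef_pos"]*1e3,o["wrist_force"],o["torque"])
for n in P:
    m=best(P[n],"flange_center",[586,-174]);X=cloud(P[n],m>0);k=np.linalg.lstsq(np.c_[X[:,:2],np.ones(len(X))],X[:,2],rcond=None)[0];print(n,X.mean(0)*1e3,np.degrees(k[:2]))
p=P["side"];cv2.imwrite("pics/s5.png",cv2.resize(p["frame"][230:370,320:460],None,fx=4,fy=4,interpolation=2)[:,:,::-1])
E
```

```text
t: 9.43
eef_pos: [0.5818, -0.0761, 0.0261]
eef_rot: [-0.021, 1.57, 0.048]
wrist_force: [0.1, 0.5, 1.2]
width: 0.0232
t: 10.1
eef_pos: [0.5826, -0.0703, 0.0493]
eef_rot: [-0.09, 1.569, -0.02]
wrist_force: [-0.1, -0.7, -3.1]
width: 0.0238
[581.91 -70.85  48.46] [-0.53  0.02 -2.95] [0.18 0.11 0.  ]
scene [ 598.08 -104.45   39.36] [-11.43  -0.97]
side [ 586.36 -171.08   42.74] [-1.44 -4.7 ]
```

View pics/s5.png

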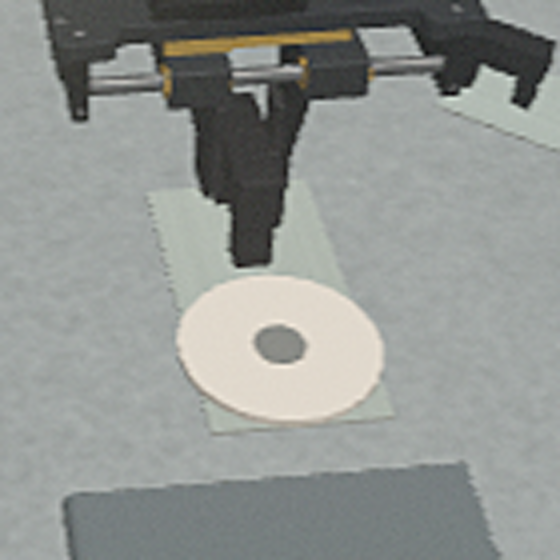

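The flange rides on the blade, at crop px (280,345) with world z about 42 mm. Now I lift higher and carry it gently.

```bash
python3 -m jog '{"offset":[[0,0,4],[0,0,12],[0,0,24],[0,2,36],[-1,6,47],[-3,12,56],[-6,21,62],[-10,33,65]],"dr":[[0,0,0],[0,0,0],[0,0,0],[0,0,0],[0,0,0],[0,0,0],[0,0,0],[0,0,0]],"gripper":[1,1,1,1,1,1,1,1]}' 60
python3 -m jog '{"offset":[[-5,15,0],[-10,31,0],[-15,48,0],[-20,65,0],[-25,82,0],[-30,99,0],[-35,116,0],[-40,133,0]],"dr":[[0,0,0],[0,0,0],[0,0,0],[0,0,0],[0,0,0],[0,0,0],[0,0,0],[0,0,0]],"gripper":[1,1,1,1,1,1,1,1]}' 60
python3 -m jog '{"offset":[[-5,17,0],[-10,34,0],[-15,50,0],[-20,64,0],[-24,76,0],[-27,85,0],[-29,91,0],[-30,94,0]],"dr":[[0,0,0],[0,0,0],[0,0,0],[0,0,0],[0,0,0],[0,0,0],[0,0,0],[0,0,0]],"gripper":[1,1,1,1,1,1,1,1]}' 60
python3 - <<'E'
from est import *
o=r.get_obs();print(o["eef_pos"]*1e3,o["wrist_force"],o["torque"])
for n in P:
  cv2.imwrite(f"pics/{n}6.png",P[n]["frame"][:,:,::-1])
E
```

```text
t: 10.97
eef_pos: [0.572, -0.0371, 0.1145]
eef_rot: [-0.089, 1.569, -0.021]
wrist_force: [-0.3, 1.3, -2.4]
width: 0.0235
t: 11.63
eef_pos: [0.5303, 0.0976, 0.1128]
eef_rot: [-0.09, 1.572, -0.019]
wrist_force: [1.3, -0.2, -2.9]
width: 0.0237
t: 12.3
eef_pos: [0.5011, 0.1905, 0.1129]
eef_rot: [-0.09, 1.571, -0.019]
wrist_force: [0.2, -0.5, -1.7]
width: 0.0233
[501.56 189.6  112.96] [ 0.37  0.1  -2.  ] [ 0.2   0.02 -0.04]
```

View pics/side6.png

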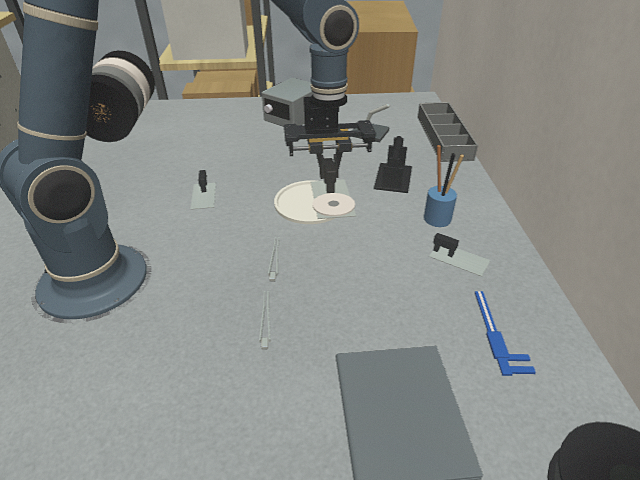

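```bash
python3 -m jog '{"offset":[[-1,4,0],[-3,12,0],[-7,24,0],[-11,39,0],[-15,55,0],[-20,71,0],[-25,87,0],[-29,103,0]],"dr":[[0,0,0],[0,0,0],[0,0,0],[0,0,0],[0,0,0],[0,0,0],[0,0,0],[0,0,0]],"gripper":[1,1,1,1,1,1,1,1]}' 60
python3 -m jog '{"offset":[[-4,15,0],[-8,29,0],[-12,42,0],[-15,53,0],[-17,61,0],[-18,66,0],[-19,69,0],[-19,69,0]],"dr":[[0,0,0],[0,0,0],[0,0,0],[0,0,0],[0,0,0],[0,0,0],[0,0,0],[0,0,0]],"gripper":[1,1,1,1,1,1,1,1]}' 60
cat > look.py <<'E'
import sys
from est import *
tag,x,y=sys.argv[1],float(sys.argv[2]),float(sys.argv[3])
o=r.get_obs();print(o["t"],o["eef_pos"]*1e3,o["wrist_force"],o["torque"]); R=cv2.Rodrigues(o["eef_rot"])[0];print("down-axis",R[:,0],"jaw",R[:,2])
ims=[]
for n in P:
    c=proj(P[n],[[x/1e3,y/1e3,.03]])[0].astype(int);a=max(0,min(480-120,c[1]-60));b=max(0,min(640-120,c[0]-60))
    ims.append(cv2.resize(P[n]["frame"][a:a+120,b:b+120],(400,400),interpolation=2)[:,:,::-1])
    for m in r.masks_of(P[n],"flange_center")[:2]:
        X=cloud(P[n],m["pixels"]);print(n,round(m["conf"],2),np.round(m["bbox"]),X.mean(0)*1e3,np.percentile(X[:,2],[3,97])*1e3)
cv2.imwrite(f"pics/{tag}.png",np.hstack(ims))
E
python3 look.py a7 458 247
```

```text
t: 13.07
eef_pos: [0.4717, 0.2943, 0.1129]
eef_rot: [-0.09, 1.572, -0.019]
wrist_force: [-0.1, 0.1, -1.4]
width: 0.0233
t: 13.73
eef_pos: [0.4536, 0.3617, 0.1129]
eef_rot: [-0.09, 1.571, -0.02]
wrist_force: [0.1, 0.8, -2.3]
width: 0.0235
13.8333 [453.98 360.56 112.96] [-0.19 -0.37 -2.35] [ 0.15  0.03 -0.01]
down-axis [ 0.   -0.07 -1.  ] jaw [ 1.    0.04 -0.  ]
side 0.77 [288. 155. 325. 178.] [457.08 258.28 107.15] [103.65 110.36]
```

View pics/a7.png

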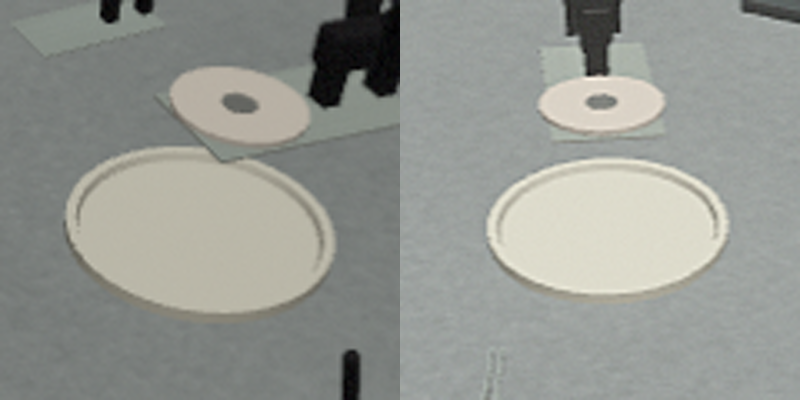

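```bash
python3 -m jog '{"offset":[[0,0,-4],[0,0,-12],[0,0,-22],[0,0,-32],[0,0,-41],[0,0,-48],[0,0,-52],[0,0,-53]],"dr":[[0.5,0,0],[1,0,0],[2,0.1,0],[3,0.1,0],[4,0.2,0],[4,0.2,0],[4,0.2,0],[4,0.2,0]],"gripper":[1,1,1,1,1,1,1,1]}' 60
python3 -m jog '{"offset":[[0,0,0],[0,0,-1],[0,0,-1],[0,0,-2],[0,0,-2],[0,0,-3],[0,0,-3],[0,0,-3]],"dr":[[1,0,0],[2,0.1,0],[3,0.1,0],[4,0.2,0],[5,0.2,0],[6,0.3,0],[7,0.3,0],[8,0.35,0]],"gripper":[1,1,1,1,1,1,1,1]}' 60
python3 look.py a8 458 247
```

```text
t: 14.6
eef_pos: [0.4533, 0.3609, 0.0589]
eef_rot: [-0.035, 1.575, 0.034]
wrist_force: [0.6, -0.3, -2.6]
width: 0.024
t: 15.27
eef_pos: [0.4537, 0.3612, 0.057]
eef_rot: [0.077, 1.574, 0.146]
wrist_force: [-1.3, 0.4, -3.5]
width: 0.0235
15.3667 [453.91 360.27  56.92] [-0.18 -0.88 -3.1 ] [-0.25  0.02 -0.06]
down-axis [-0.01  0.14 -0.99] jaw [ 1.    0.04 -0.  ]
scene 0.89 [415. 215. 458. 246.] [458.27 265.41  29.04] [20.93 35.8 ]
scene 0.61 [102. 298. 241. 410.] [ 591.65 -331.29   14.57] [ 7.59 17.12]
side 0.69 [291. 178. 327. 203.] [456.89 263.14  29.58] [20.33 36.33]
```

View pics/a8.png

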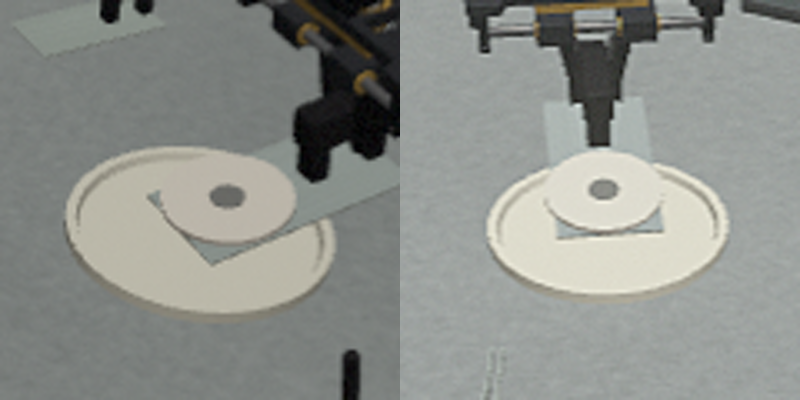

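```bash
python3 - <<'E'
from est import *
for n,pts in(("scene",[(148,195),(212,265)]),("side",[(157,238),(263,232)])):
    c=proj(P[n],[[.458,.247,.03]])[0].astype(int);q=np.array(pts)*.3+[c[0]-60,c[1]-60]
    print(n,q,onz(P[n],q,.013)*1e3)
E
```

```text
scene [[412.4 227.5]
 [431.6 248.5]] [[419.75 229.68  13.  ]
 [501.16 233.69  13.  ]]
side [[295.1 204.4]
 [326.9 202.6]] [[423.12 227.46  13.  ]
 [501.9  230.2   13.  ]]
```

```bash
python3 -m jog '{"offset":[[0,-1,2],[0,-1.6,4],[0,-2.5,6.3],[0,-3.4,8.6],[0,-4.4,10.8],[0,-5.4,13]],"dr":[[1,0,0],[2,0.1,0],[3,0.1,0],[4,0.2,0],[5,0.2,0],[6,0.3,0]],"gripper":[1,1,1,1,1,1]}' 60
python3 look.py a9 458 247
```

```text
t: 16.07
eef_pos: [0.4538, 0.3555, 0.0703]
eef_rot: [0.159, 1.571, 0.228]
wrist_force: [-0.5, 0.1, -2.5]
width: 0.0235
16.1667 [454.33 354.57  70.35] [ 0.54  0.08 -1.97] [-0.39  0.03  0.01]
down-axis [-0.01  0.24 -0.97] jaw [ 1.    0.04 -0.  ]
scene 0.61 [415. 212. 458. 245.] [458.25 264.28  32.19] [17.62 42.72]
side 0.74 [293. 176. 326. 205.] [457.98 258.54  33.2 ] [23.89 42.83]
```

View pics/a9.png

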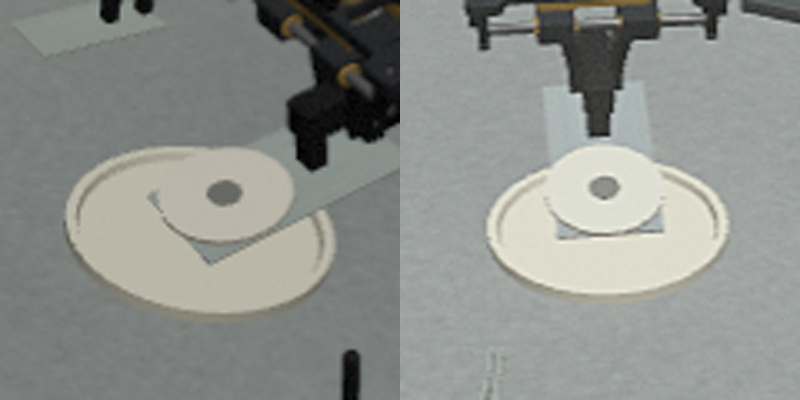

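```bash
python3 -m jog '{"offset":[[0,-1,2],[0,-2,4],[0,-3.2,6.2],[0,-4.3,8.5],[0,-4.8,9.5],[0,-4.8,9.5],[0,-4.8,9.5]],"dr":[[1,0,0],[2,0.1,0],[3,0.1,0],[4,0.2,0],[4.5,0.2,0],[4.5,0.2,0],[4.5,0.2,0]],"gripper":[1,1,1,1,1,1,1]}' 60
python3 look.py a10 458 247
```

```text
t: 16.85
eef_pos: [0.4537, 0.3513, 0.0794]
eef_rot: [0.219, 1.567, 0.289]
wrist_force: [1.0, -0.0, -2.8]
width: 0.0237
16.95 [453.54 351.61  79.43] [-0.52  0.55 -2.71] [-0.53 -0.01 -0.04]
down-axis [-0.02  0.32 -0.95] jaw [ 1.    0.05 -0.  ]
scene 0.96 [405. 216. 448. 249.] [460.97 240.05  27.59] [14.75 40.28]
side 0.95 [292. 185. 328. 214.] [458.01 234.47  26.85] [14.89 39.13]
side 0.17 [422. 148. 465. 225.] [758.14 155.19  73.01] [  2.43 174.95]
```

View pics/a10.png

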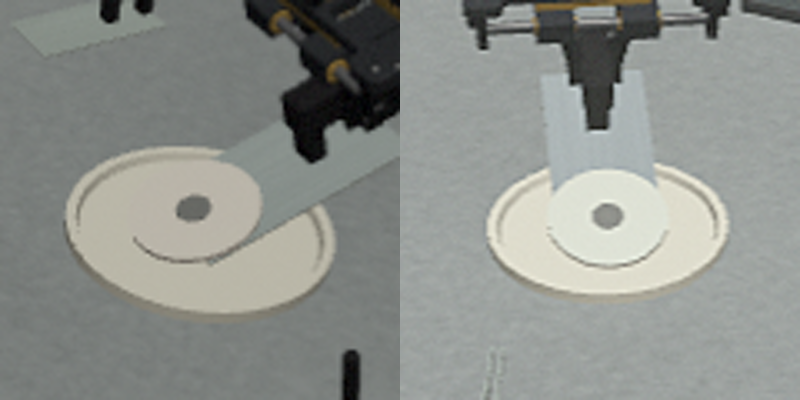

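The flange has slid forward and its leading edge rests on the palette floor. Drawing the blade back.

```bash
python3 -m jog '{"offset":[[-0.2,5,0],[-0.5,12,0],[-0.9,20,0],[-1.3,28,0],[-1.6,36,0],[-2,44,0],[-2.3,52,0],[-2.5,58,0]],"dr":[[0,0,0],[0,0,0],[0,0,0],[0,0,0],[0,0,0],[0,0,0],[0,0,0],[0,0,0]],"gripper":[1,1,1,1,1,1,1,1]}' 60
python3 look.py a11 458 247
```

```text
t: 17.72
eef_pos: [0.4508, 0.4106, 0.0795]
eef_rot: [0.219, 1.567, 0.29]
wrist_force: [-0.6, -0.7, -1.7]
width: 0.0234
17.8167 [450.66 410.85  79.59] [ 0.28  0.44 -2.75] [-0.53  0.01 -0.01]
down-axis [-0.02  0.32 -0.95] jaw [ 1.    0.05 -0.  ]
scene 0.72 [406. 224. 448. 251.] [461.7  237.4   15.65] [12.87 18.  ]
side 0.92 [290. 190. 328. 212.] [457.68 234.55  16.07] [ 7.8  18.85]
```

View pics/a11.png

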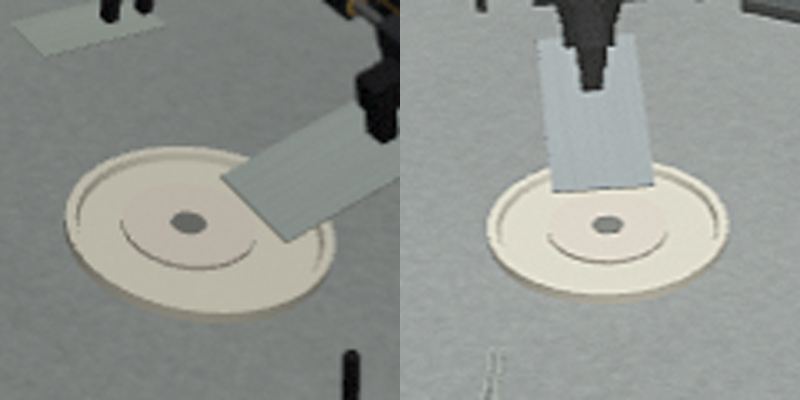

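Flange lies flat at crop px (188,223), about 10 mm from the palette centre. Raising, levelling, then moving to the mat.

```bash
python3 -m jog '{"offset":[[0,5,6],[0,10,16],[0,12,36],[0,12,66],[0,12,96],[0,12,120],[0,12,120],[0,12,120]],"dr":[[0,0,0],[0,0,0],[-4,-0.2,0],[-8,-0.4,0],[-12,-0.5,0],[-16,-0.7,0],[-18.5,-0.8,0],[-18.5,-0.8,0]],"gripper":[1,1,1,1,1,1,1,1]}' 60
python3 look.py a12 458 247
```

```text
t: 18.58
eef_pos: [0.4508, 0.4256, 0.2027]
eef_rot: [-0.034, 1.571, 0.042]
wrist_force: [0.4, 0.6, -3.3]
width: 0.0235
18.6833 [450.49 421.41 199.48] [-0.16 -0.07 -2.11] [-0.05  0.03  0.03]
down-axis [-0.  0. -1.] jaw [ 1.    0.04 -0.  ]
scene 0.57 [408. 226. 444. 252.] [461.26 237.47  15.67] [12.92 18.05]
scene 0.39 [496. 257. 578. 314.] [695.21 350.3   34.95] [ 5.77 94.82]
side 0.79 [292. 190. 330. 212.] [458.43 235.27  16.48] [14.13 18.85]
```

View pics/a12.png

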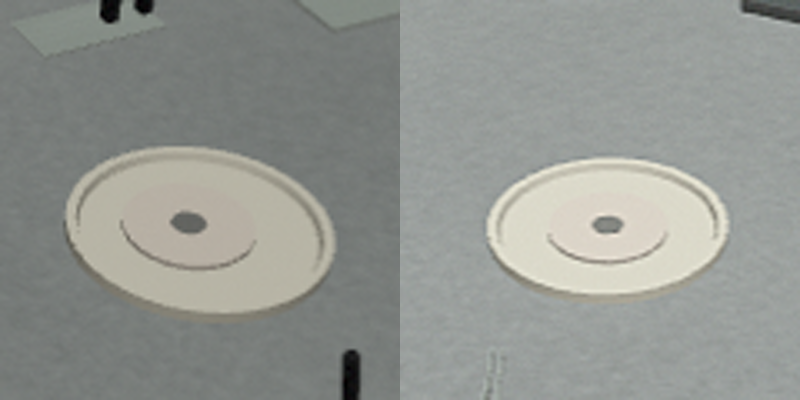

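```bash
python3 -m jog '{"offset":[[3,-15,0],[9,-45,0],[15,-80,0],[22,-115,0],[29,-150,0],[36,-185,0],[43,-220,0],[50,-255,0]],"dr":[[0,0,0],[0,0,0],[0,0,0],[0,0,0],[0,0,0],[0,0,0],[0,0,0],[0,0,0]],"gripper":[1,1,1,1,1,1,1,1]}' 60
python3 -m jog '{"offset":[[7,-35,0],[14,-70,0],[21,-105,0],[28,-140,0],[35,-175,0],[42,-210,0],[49,-245,0],[56,-280,0]],"dr":[[0,0,0],[0,0,0],[0,0,0],[0,0,0],[0,0,0],[0,0,0],[0,0,0],[0,0,0]],"gripper":[1,1,1,1,1,1,1,1]}' 60
python3 -m jog '{"offset":[[6,-33,0],[12,-63,0],[17,-93,0],[20,-118,0],[22,-138,0],[23,-150,0],[23,-157,0],[23,-157,0]],"dr":[[0,0,0],[0,0,0],[0,0,0],[0,0,0],[0,0,0],[0,0,0],[0,0,0],[0,0,0]],"gripper":[1,1,1,1,1,1,1,1]}' 60
python3 look.py a13 582 -300
```

```text
t: 19.45
eef_pos: [0.5005, 0.1619, 0.1991]
eef_rot: [-0.032, 1.576, 0.032]
wrist_force: [-0.1, 0.6, -1.4]
width: 0.0238
t: 20.12
eef_pos: [0.5554, -0.1175, 0.1991]
eef_rot: [-0.032, 1.576, 0.033]
wrist_force: [0.8, 0.8, -2.7]
width: 0.0234
t: 20.78
eef_pos: [0.5786, -0.2729, 0.1991]
eef_rot: [-0.032, 1.576, 0.032]
wrist_force: [0.4, -0.7, -1.7]
width: 0.0237
20.8833 [ 579.77 -269.72  199.14] [-0.31  0.98 -1.88] [-0.01  0.03  0.03]
down-axis [-0.  0. -1.] jaw [ 1.    0.04 -0.  ]
scene 0.94 [407. 224. 446. 252.] [461.36 236.99  15.56] [12.42 17.97]
side 0.96 [291. 191. 326. 214.] [458.87 235.38  16.41] [13.45 18.83]
```

View pics/a13.png

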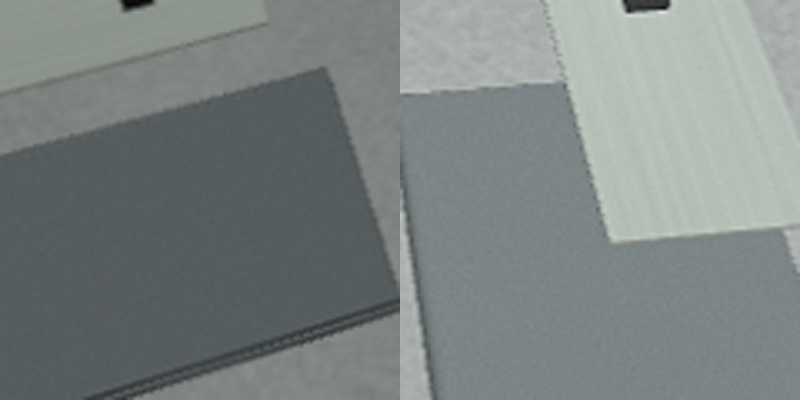

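Lowering onto the mat: TCP from z = 0.199 to about 0.040.

```bash
python3 -m jog '{"offset":[[0,0,-30],[0,0,-65],[0,0,-100],[0,0,-125],[0,0,-140],[0,0,-150],[0,0,-155],[0,0,-155]],"dr":[[0,0,0],[0,0,0],[0,0,0],[0,0,0],[0,0,0],[0,0,0],[0,0,0],[0,0,0]],"gripper":[1,1,1,1,1,1,1,1]}' 60
python3 -m jog '{"offset":[[0,0,-1],[0,0,-2],[0,0,-3],[0,0,-3]],"dr":[[0,0,0],[0,0,0],[0,0,0],[0,0,0]],"gripper":[1,1,1,1]}' 60
```

```text
t: 21.65
eef_pos: [0.5802, -0.2699, 0.044]
eef_rot: [-0.035, 1.576, 0.036]
wrist_force: [0.5, -0.1, -2.1]
width: 0.0236
t: 21.98
eef_pos: [0.5806, -0.271, 0.0422]
eef_rot: [-0.035, 1.574, 0.034]
wrist_force: [0.1, 0.2, -2.7]
width: 0.0232
```

```bash
python3 -m jog '{"offset":[[0,0,-0.5],[0,0,-1],[0,0,-1.5],[0,0,-1.5]],"dr":[[0,0,0],[0,0,0],[0,0,0],[0,0,0]],"gripper":[1,1,1,1]}' 60
python3 look.py a14 582 -300
```

```text
t: 22.32
eef_pos: [0.5801, -0.2708, 0.0399]
eef_rot: [-0.034, 1.575, 0.035]
wrist_force: [-0.4, -0.2, -1.9]
width: 0.0237
22.4167 [ 580.11 -270.8    39.91] [ 0.4   1.38 -2.05] [-0.06  0.09  0.05]
down-axis [-0.  0. -1.] jaw [ 1.    0.04 -0.  ]
scene 0.96 [404. 224. 446. 250.] [460.88 236.59  15.54] [12.68 18.04]
side 0.9 [291. 192. 328. 214.] [459.65 234.25  16.31] [ 9.45 19.03]
side 0.27 [268. 250. 279. 282.] [372.19  -2.06   8.87] [ 0.41 12.44]
```

View pics/a14.png

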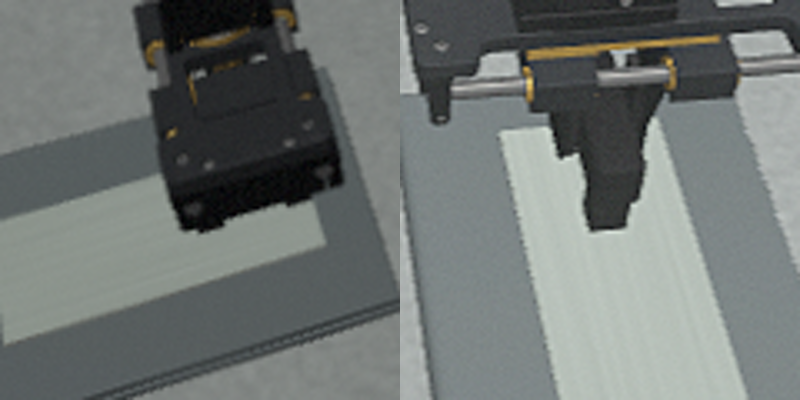

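Torque shows the first touch. Another millimetre down, then release and rise.

```bash
python3 -m jog '{"offset":[[0,0,-0.5],[0,0,-1],[0,0,-1],[0,0,-1]],"dr":[[0,0,0],[0,0,0],[0,0,0],[0,0,0]],"gripper":[1,1,1,1]}' 60
python3 -m jog '{"offset":[[0,0,0],[0,0,0],[0,0,0],[0,0,0],[0,0,0],[0,0,0],[0,0,0],[0,0,0]],"dr":[[0,0,0],[0,0,0],[0,0,0],[0,0,0],[0,0,0],[0,0,0],[0,0,0],[0,0,0]],"gripper":[0,0,0,0,0,0,0,0]}'
python3 -m jog '{"offset":[[0,0,0],[0,0,0],[0,0,0],[0,0,0],[0,0,0],[0,0,0],[0,0,0],[0,0,0]],"dr":[[0,0,0],[0,0,0],[0,0,0],[0,0,0],[0,0,0],[0,0,0],[0,0,0],[0,0,0]],"gripper":[0,0,0,0,0,0,0,0]}'
```

```text
t: 22.85
eef_pos: [0.5806, -0.2711, 0.0396]
eef_rot: [-0.035, 1.574, 0.034]
wrist_force: [-1.6, -0.0, 3.5]
width: 0.0238
t: 23.52
eef_pos: [0.5802, -0.2708, 0.039]
eef_rot: [-0.035, 1.575, 0.035]
wrist_force: [-0.5, 0.1, 0.7]
width: 0.069
t: 24.18
eef_pos: [0.5802, -0.2708, 0.039]
eef_rot: [-0.034, 1.575, 0.035]
wrist_force: [-0.4, -0.7, 0.4]
width: 0.087
```

```bash
python3 -m jog '{"offset":[[0,0,10],[0,0,30],[0,0,60],[0,0,95],[0,0,130],[0,20,165],[0,55,180],[0,95,180]],"dr":[[0,0,0],[0,0,0],[0,0,0],[0,0,0],[0,0,0],[0,0,0],[0,0,0],[0,0,0]],"gripper":[0,0,0,0,0,0,0,0]}'
python3 -m jog '{"offset":[[0,30,0],[0,65,0],[0,100,0],[0,130,0],[0,140,0],[0,140,0],[0,140,0],[0,140,0]],"dr":[[0,0,0],[0,0,0],[0,0,0],[0,0,0],[0,0,0],[0,0,0],[0,0,0],[0,0,0]],"gripper":[0,0,0,0,0,0,0,0]}'
python3 - <<'E'
from est import *
for n in P: cv2.imwrite(f"pics/{n}15.png",P[n]["frame"][:,:,::-1])
for n in P: 
    m=best(P[n],"scraper_grip",[582,-328],.04)
    if m is not None:
        print(n,"scraper",*fit([(P[n],m)],M["scraper"],[582,-328,-87.5],True,.014))
        X=cloud(P[n],m>0);T=X[X[:,2]<.024];k=np.linalg.lstsq(np.c_[T[:,:2],np.ones(len(T))],T[:,2],rcond=None)[0];print("blade slope deg",np.degrees(k[:2]),T.mean(0)*1e3)
    m=best(P[n],"flange_center",[460,237]);X=cloud(P[n],m>0);k=np.linalg.lstsq(np.c_[X[:,:2],np.ones(len(X))],X[:,2],rcond=None)[0];print(n,"flange",X.mean(0)*1e3,np.degrees(k[:2]))
    m=best(P[n],"palette",[460,245])
    print("palette",*fit([(P[n],m)],M["palette"],[460,245,0],False))
    for l in["caliper","spool_holder","tweezers0","brush_pot"]:
        for q in r.masks_of(P[n],l)[:2]: print(n,l,round(q["conf"],2),cloud(P[n],q["pixels"]).mean(0)*1e3)
E
```

```text
t: 24.85
eef_pos: [0.5821, -0.1788, 0.225]
eef_rot: [-0.033, 1.565, 0.027]
wrist_force: [0.8, 0.5, -1.2]
width: 0.087
t: 25.52
eef_pos: [0.5801, -0.0385, 0.2194]
eef_rot: [-0.033, 1.574, 0.031]
wrist_force: [0.9, -1.0, 0.2]
width: 0.0873
scene scraper [ 582.5  -327.71  -87.4 ] 0.04179524268723883
blade slope deg [-0.04  0.25] [ 590.61 -337.85   17.08]
scene flange [460.47 237.42  15.64] [ 0.16 -0.17]
palette [455.39 249.21   2.03] 0.3890530097133269
scene spool_holder 0.74 [695.05 350.32  34.81]
scene tweezers0 0.66 [ 362.65 -142.61    6.48]
scene tweezers0 0.64 [374.3   23.53   5.82]
scene brush_pot 0.91 [768.43 153.83  74.78]
side scraper [ 584.38 -326.53  -86.92] 0.024877362112357637
blade slope deg [-0.02 -0.03] [ 583.64 -342.42   17.89]Traceback (most recent call last):
  File "<stdin>", line 8, in <module>
TypeError: '>' not supported between instances of 'NoneType' and 'int'
```

View pics/scene15.png

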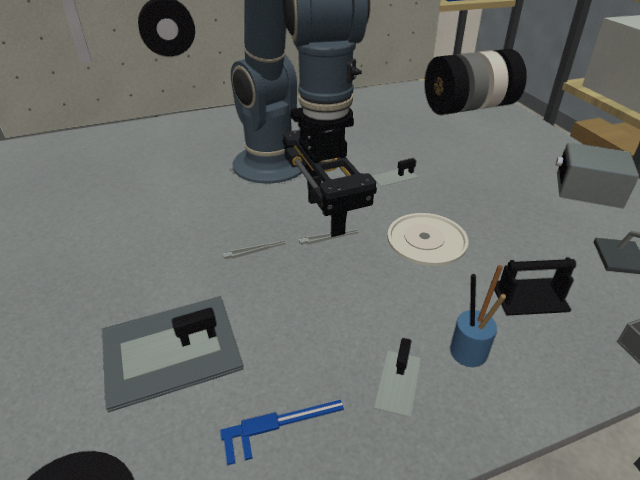

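View pics/side15.png

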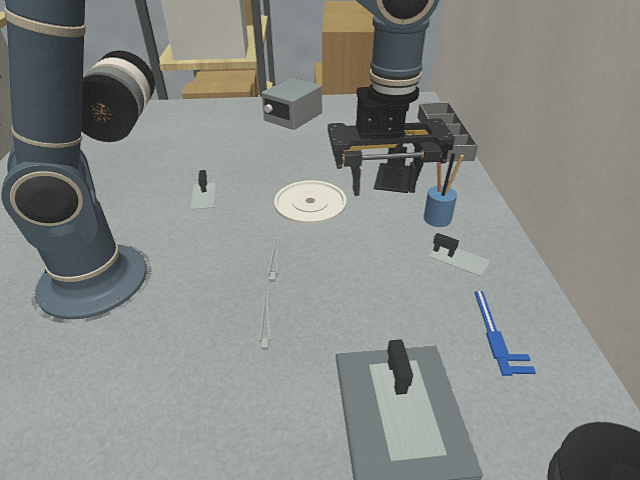

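Both views agree. In the side view the scraper lies flat mid-mat (406,410), the flange is in the palette at (310,201), and the bystanders are where they started. Handing in.

```bash
python3 - <<'E'
from station import r
print(r.get_obs()["t"]); print(r.job_done())
E
```

```text
26.0667
the job is handed in; nothing more can be done
None
```

The job is done and handed in at about 26 s. I gripped the largest scraper, pushed its blade under the flange against the mat and lifted it. I carried it to the palette and tipped it in from low down, drew the blade back, and laid the scraper on the mat.

**Flange:** it lies face up and flat in the palette (slope about 0.2° in the scene view), roughly 10 mm from the palette's centre. The gripper stayed clear of it throughout.

**Scraper:** it rests flat, blade down, within about 3 mm of the mat's centre (slope 0.25° or less).

**Bystanders:** the spool holder, brush pot and tweezers read the same as at the start in the scene view, within the detector's scatter. The tweezers' mask means shifted by 5–6 mm along their length. The caliper was not detected in that check, but by eye it had not moved.

**Checks that failed or disagreed:**
- The last side-view check was incomplete. The detector found no flange there and the script stopped, so flange and bystanders were only checked by eye in that view. The side picture does show the flange in the palette, and earlier side readings agreed.
- The final palette fit was poor (residual 0.39). Its centre did match the earlier fit, so I kept that.
- My estimates of the palette's centre differed by about 6 mm between methods, well inside the 40 mm tolerance.

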